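Unbolt the photographic paper safe

TASK

Unlock the grey paper safe: press the long spring catch plate on its lid all the way down with one fingertip and, keeping it down for the whole stroke, push the bolt's upright knob with the other fingertip until the bolt is fully open. Then take both fingers away so that the catch springs back up and locks the bolt open. Leave everything that stands on and around the safe where it is.

Things in the scene. Friction and masses are not known exactly. Their poses are not given: they have to be found in the camera images.
- paper_safe: Fixed flat grey box, 256 (x) x 306 (y) x 74 mm high; origin: centre of its underside, z up. On its top: bolt bar along y at x = +30 mm, 14 mm wide, its top 20 mm above the box top, under three staples (34 mm wide in x, 26 mm high) at y = -122..-100, -72..-64 and 65..73 mm; between the last two the bar is open from above. Parallel catch plate at x = -25 mm; tooth and lug between them.
- bolt_knob (a point): Upright steel block (bolt_c2 in the rules) on the bolt bar, 30 (x) x 14 (y) x 30 mm high; this point: centre of its top face, 50 mm above the box top, 30 mm above the bar's top; axes as the safe's. Bolt shut, it is at x = +30, y = -3 mm in the safe's frame. It slides towards the safe's +y: push its -y face.
- catch_plate (a point): Smooth steel plate (catch_c2 in the rules) on springs, 34 (x) x 110 (y) x 6 mm thick; this point: centre of its top face, 38 mm above the box top when up; axes as the safe's; at x = -25, y = -2 mm in the safe's frame, its centre line 55 mm from the knob's. Moves straight down 12 mm to a stop, then still 6 mm higher than the bar's top. Works pressed anywhere along it.
- bolt (a joint): Bolt position (m): 0 shut, 0.045 fully open at its stop; grows as the knob moves towards the safe's +y. About 2 N friction plus 15 N per m/s; stays where left. With the catch up it moves only 2 mm, then the catch's tooth blocks it; the tooth is under the bolt's lug from 0.002 to 0.040 and can rise behind it beyond 0.040.
- catch (a joint): How far the catch plate is pressed down, in m: 0 up, 0.012 fully down at its stop. Its spring takes about 3 N to start and 6 N at the bottom. The bolt passes from 0.006 on; if let go in mid-stroke the tooth rubs the bolt at 0.006.
- canister: Bystander: upright aluminium film can, 31 mm diameter, 50 mm high, on the rear (+x) strip of the safe's top; origin at the centre of its underside.
- loupe: Bystander: upright black waisted magnifier, 38 mm diameter, 42 mm high, on the front (-x) strip of the safe's top; origin at the centre of its underside.
- light_meter: Bystander: chrome hand light meter standing upright on the counter, 32 by 62 by 102 mm high; origin at the centre of its underside.
- beaker: Bystander: glass beaker on the counter, 72 mm across the rim, 100 mm high; origin at the centre of its underside.
- tank: Bystander: black developing tank on the counter, 90 mm diameter, 122 mm high; origin at the centre of its underside.
- brush: Bystander: brass-handled negative brush, 170 mm long, lying on the counter beyond the safe, its length along its own x axis; origin under its middle.

How it is judged:
On the way, in this order (a step that is already met when the one before it is completed fails the run):
1. a finger holds the catch plate down while the bolt is still shut (value of joint catch above 0.007 m and contact force between the fingers and catch_c2 above 0.5 N and value of joint bolt below 0.005 m), for 0.1 s.
2. one finger holds the catch plate down while another pushes the knob along (value of joint bolt between 0.008 and 0.036 m and value of joint catch above 0.007 m and contact force between the fingers and catch_c2 above 0.3 N and contact force between the fingers and bolt_c2 above 0.3 N), for 0.04 s.
3. the bolt is open with the catch plate still held down (value of joint bolt above 0.0395 m and value of joint catch above 0.007 m and contact force between the fingers and catch_c2 above 0.3 N), for 0.04 s.
At the end, for the whole second after the job is handed in: the bolt is at least 39.5 mm open (of 45) and at rest, the catch is back up (within 2 mm) behind its lug, and no bystander has moved 15 mm or more (value of joint bolt above 0.0395 m and value of joint catch below 0.002 m and velocity of joint bolt below 0.005 m/s); the robot touches nothing.
It fails at once if the bolt is in mid-stroke (5 to 36 mm) while the catch is not held down (pressed less than 6.7 mm) (value of joint bolt between 0.005 and 0.036 m and value of joint catch below 0.0067 m).
It fails at once if a thing standing on or around the safe is lifted, carried or shoved (15 mm or more) (distance of any of canister, loupe, light_meter, beaker, tank, brush from where it was at the start of the episode above 0.015 m).
It also fails if it takes over 32 s, if anything falls off the work surface, if the arm or the gripper's body presses on something with over 40 N, if the wrist force passes 120 N, or if a joint passes its speed limit or range.

ROBOT

A 6-joint arm with a two-finger parallel gripper is mounted at the origin on the work surface. World frame = base frame: x ahead of the robot, y to its left, z up, the work surface at z = 0. Lengths are in m, angles in rad, forces in N, time in s.
With the tool pointing down it reaches from about 0.425 to 0.95 m from the base axis. Payload 3.5 kg.
Tool frame: the origin (TCP) lies midway between the tips of the shut fingers; the grasp point (between the pads) lies 19 mm behind it; z points along the fingers, y is the line along which they close (so a half turn about z gives the same grasp; the last joint's range is limited). The gripper opens to 85 mm and grips with 20 to 120 N. Pads are 22 mm wide; open, the fingers measure 114 mm over their backs; the gripper's body (76 mm by 85 mm) begins 54 mm behind the grasp point. The pads swing forward as they close: fully open they stand 13 mm farther back than shut.
Start: joints at [-1.279, 0.286, 1.577, -0, 1.279, -0.15], TCP at [0.289, -0.61, 0.231] pointing down, gripper open.
Joint ranges: [-2.77, 2.77], [-0.9, 2.22], [0.21, 2.48], [-1.53, 4.67], [0.24, 2.81], [-2.84, 2.84]. Speed limits (rad/s): [2.79, 2.79, 3.14, 3.14, 3.14, 3.14].

INTERFACE

Orientations are given as a unit quaternion [x, y, z, w].
In Python, from plant import ctrl, cams, order gives the robot as it stands.
- The arm moves only by the tool move_arm, never from a script. Its argument "plan" is one flat list of numbers, 7 for each row, row after row: the shift along the world's x, y, z in mm, then the turn, a rotation vector about the world's x, y, z in degrees, then the finger opening in mm, from 0 to 85.4. A call has 1 to 12 rows; each row shifts and turns the commanded pose from where the row before left it; what a row does not reach is not made up. A row lasts 1/10 s, in which the tool goes at most 50 mm and 8.59 degrees, less where a joint would pass 70% of its speed; a pose out of reach is approached as far as the arm can. A call is refused whole if a number of a shift passes 50 or a number of a turn 8.59, either way. A call with a gripper value outside its range is refused whole. The fingers move at their own pace and stop on an object; "newtons" is the grip in N (left out, the last holds). Time passes only in rows, so rows that do not move let the fingers close. It gives the time, the measured TCP pose, the force, the opening and the grip force at its end, in the units of the state.
- ctrl.get_state(): the state, without advancing time (a new reading comes with each control period).
- cams.read_camera(name): name is "side" or "top" or "wrist"; returns a dict with "color" (384x512x3 uint8, red, green, blue), "fov_y" (degrees; the focal length in pixels is half the picture's height over the tangent of half this angle, whatever the lens; pixels are square), "cx", "cy" (the principal point, pixels), "origin" and "orientation" of the camera in the world; the wrist camera has in their place "T_tool_cam" (4x4, takes a point from camera to tool coordinates, whose origin is the TCP and whose axes are the flange's). Camera axes: x right, y up, looking along -z (the intrinsics and any distortion apply to the point x, -y, -z); pixel columns grow to the right and rows downward; lengths in m; the calibration is good to about 2 mm. A picture is of the moment at which its call begins: read the wrist's pose just before it. There is no depth.
- order.sign_off(): hands the job in; it is judged then, once.
The state is a dict: "time": time; "qpos": joint angles; "dq": joint speeds; "joint_efforts": joint torques, N m; "eef_pos": TCP position; "tcp_rot": TCP orientation; "contact_force": force on the tool from outside, world axes, zero at the start; "wrist_torque": the same for the moment, N m; "opening": opening from 0.0 (shut) to 1.0 (fully open); "finger_force": force on a finger pad.
Only numpy, scipy, OpenCV 4.12 (cv2) and the standard library are available. Lean on these libraries where they do the work, as an engineer would, in place of code of your own. Each camera call takes 0.05 s, during which the arm holds its last target. There are 200 camera calls.

## Working session

There is one attempt and no reset: what is moved stays moved. The work goes in short steps, Python scripts to look and compute and a tool call to move; the robot and the scene stay as the last step left them, time stands still between calls to the robot, and variables do not carry over. Pictures are saved under pics/ and viewed, at most 10 in all, crops included, and the job is handed in when it is done.

Besides the shell and the picture viewer there is one more tool, called as name(argument=value, ...) on one line, values as JSON. move_arm: Moves the arm, as the interface text tells. Its arguments: {"type":"object","properties":{"plan":{"type":"array","items":{"type":"number"}},"newtons":{"type":"number"}},"required":["plan"]}

```bash
mkdir -p pics; ls; cat > h.py <<'E'
import numpy as np, cv2
from scipy.spatial.transform import Rotation as R
from plant import ctrl, cams, order
def cam(name):
    s=ctrl.get_state(); c=cams.read_camera(name)
    if 'T_tool_cam' in c:
        T=np.eye(4); T[:3,:3]=R.from_quat(s['tcp_rot']).as_matrix(); T[:3,3]=s['eef_pos']
        M=T@np.array(c['T_tool_cam'])
    else:
        M=np.eye(4); M[:3,:3]=R.from_quat(c['orientation']).as_matrix(); M[:3,3]=c['origin']
    c['M']=M; c['f']=c['color'].shape[0]/2/np.tan(np.radians(c['fov_y'])/2); return c
def ray(c,u,v):
    d=np.array([(u-c['cx'])/c['f'],-(v-c['cy'])/c['f'],-1]); return c['M'][:3,3],c['M'][:3,:3]@d
def onz(c,u,v,z):
    o,d=ray(c,u,v); return o+d*(z-o[2])/d[2]
def proj(c,p):
    q=c['M'][:3,:3].T@(np.array(p)-c['M'][:3,3]); return c['cx']-c['f']*q[0]/q[2], c['cy']+c['f']*q[1]/q[2]
def save(c,n): cv2.imwrite('pics/'+n,cv2.cvtColor(c['color'],cv2.COLOR_RGB2BGR))
E
python3 - <<'E'
from h import *
for n in ['top','side','wrist']:
    c=cam(n); save(c,n+'0.png'); print(n,c['M'].round(3).tolist(),c['f'],c['cx'],c['cy'],[k for k in c])
print(ctrl.get_state())
E
```

```text
pics
top [[-0.007, 0.999, -0.044, 0.561], [-1.0, -0.006, 0.026, 0.013], [0.026, 0.045, 0.999, 1.231], [0.0, 0.0, 0.0, 1.0]] 427.2526986656472 259.11832841057515 189.35224463122458 ['color', 'fov_y', 'cx', 'cy', 'origin', 'orientation', 'M', 'f']
side [[-0.94, 0.201, -0.274, 0.385], [-0.34, -0.561, 0.755, 0.672], [-0.002, 0.803, 0.596, 0.636], [0.0, 0.0, 0.0, 1.0]] 355.3906837329282 255.40421810244308 190.01553499211346 ['color', 'fov_y', 'cx', 'cy', 'origin', 'orientation', 'M', 'f']
wrist [[0.426, 0.866, 0.263, 0.355], [-0.905, 0.408, 0.122, -0.578], [-0.002, -0.29, 0.957, 0.373], [0.0, 0.0, 0.0, 1.0]] 267.4393615128672 253.96316273954693 194.74977528372244 ['color', 'fov_y', 'cx', 'cy', 'T_tool_cam', 'M', 'f']
{'time': 0.15, 'qpos': array([-1.27896827e+00,  2.87016394e-01,  1.57782576e+00, -1.96162537e-05,
        1.27858330e+00, -1.50020005e-01]), 'dq': array([-0.00034195, -0.00353713, -0.00389194,  0.00028666, -0.00017217,
       -0.00042481]), 'joint_efforts': array([ 7.18825795e-04, -4.06601858e+01, -2.93141949e+01, -1.87204964e-04,
        3.93965864e-03,  2.54014793e-06]), 'eef_pos': array([ 0.28850179, -0.60968497,  0.23023687]), 'tcp_rot': array([ 9.75694351e-01,  2.19133962e-01, -7.42882043e-05, -9.13432539e-04]), 'contact_force': array([ 0.51080714,  0.06795541, -0.34502609]), 'wrist_torque': array([-0.00618811, -0.02895147,  0.00228211]), 'finger_force': 0.0, 'opening': 1.0049153343541004}
```

View pics/top0.png

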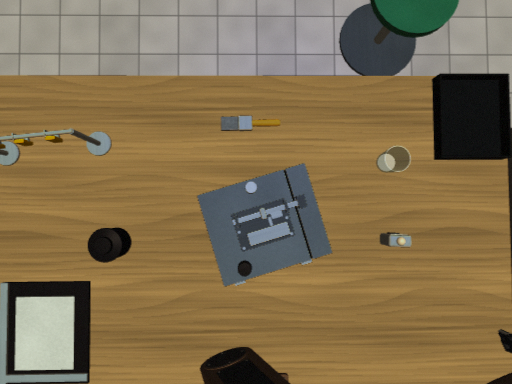

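View pics/side0.png

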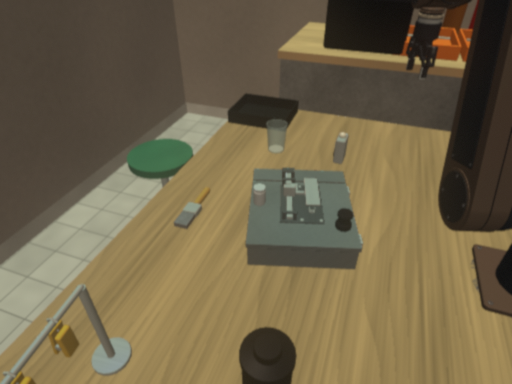

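The top view shows the safe at about (264,225), turned some 16°. The bolt bar runs from (295,203) to (240,220), the catch plate is near (269,234), the canister at (251,187) and the loupe at (245,268). The side view agrees, and nothing stands in the way above the safe. Next I measure.

```bash
python3 - <<'E'
from h import *
c=cam('top'); im=c['color'].astype(int)
hsv=cv2.cvtColor(c['color'],cv2.COLOR_RGB2HSV)
# grey-blue (not wood): blue >= red
m=((im[...,2]>=im[...,0]-5)).astype(np.uint8); m[:150]=0; m[300:]=0; m[:,:180]=0; m[:,345:]=0
m=cv2.morphologyEx(m,cv2.MORPH_CLOSE,np.ones((5,5))); m=cv2.morphologyEx(m,cv2.MORPH_OPEN,np.ones((5,5)))
k=max(cv2.findContours(m,0,1)[0],key=cv2.contourArea)
b=cv2.boxPoints(cv2.minAreaRect(cv2.convexHull(k)))
P=np.array([onz(c,u,v,.074) for u,v in b]); print(b.round(1).tolist(),P.round(4).tolist())
print('sides',np.linalg.norm(np.diff(P,axis=0),axis=1),'centre',P.mean(0), 'yaw', np.degrees(np.arctan2(*(P[1]-P[0])[[1,0]])))
v=hsv[...,2]; sub=(v>140)&(hsv[...,1]<90); mm=np.zeros_like(m); mm[160:285,200:330]=sub[160:285,200:330]; mm&=m
for k in cv2.findContours(mm,0,1)[0]:
    if cv2.contourArea(k)>15:
        r=cv2.minAreaRect(k); q=np.array([onz(c,u,w,.112) for u,w in cv2.boxPoints(r)])
        print(cv2.contourArea(k),np.round(r[0],1),q.mean(0).round(4),np.linalg.norm(np.diff(q,axis=0),axis=1).round(3),r[2])
cv2.imwrite('pics/crop.png',cv2.resize(cv2.cvtColor(c['color'],4)[155:295,190:340],None,fx=5,fy=4.2,interpolation=cv2.INTER_CUBIC)) if 0 else cv2.imwrite('pics/crop.png',cv2.resize(cv2.cvtColor(c['color'],4)[160:290,195:335],None,fx=4.5,fy=4.5,interpolation=cv2.INTER_CUBIC))
E
```

```text
[[196.89999389648438, 195.39999389648438], [304.29998779296875, 162.6999969482422], [332.3999938964844, 255.1999969482422], [225.0, 287.8999938964844]] [[0.597, 0.1508, 0.074], [0.6842, -0.1411, 0.074], [0.4328, -0.2145, 0.074], [0.3487, 0.0759, 0.074]]
sides [0.30464885 0.2618928  0.30224589] centre [ 0.51571324 -0.03224067  0.074     ] yaw -73.36277483063165
84.0 [249.  217.1] [0.5382 0.0105 0.112 ] [0.058 0.013 0.058] 72.89727020263672
620.5 [267.1 223.6] [ 0.5209 -0.0369  0.112 ] [0.113 0.086 0.113] 75.25643920898438
30.5 [292.3 203.9] [ 0.5719 -0.1033  0.112 ] [0.023 0.012 0.023] 71.56504821777344
85.0 [250.5 187. ] [0.6169 0.0061 0.112 ] [0.029 0.026 0.029] 90.0
```

View pics/crop.png

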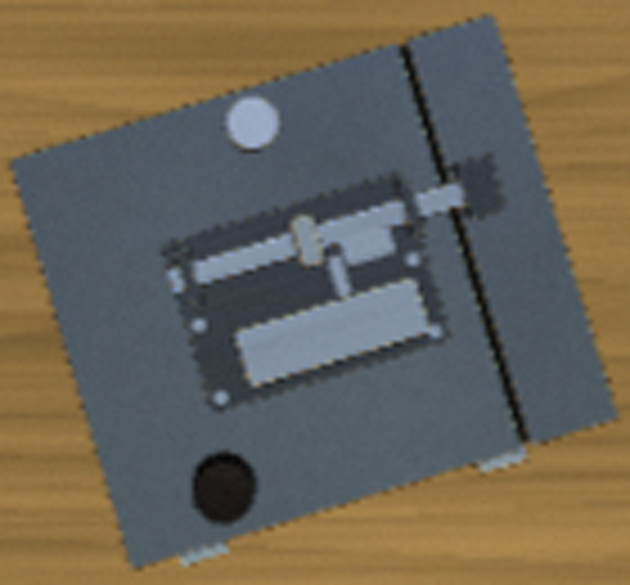

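The crop shows the plate's corners at (237,332), (413,280), (430,330) and (252,386), the knob top at (307,240), and the canister and loupe well away from the finger paths.

```bash
python3 - <<'E'
from h import *
c=cam('top'); g=lambda x,y,z: onz(c,195+x/4.5-.4,160+y/4.5-.4,z)
pl=np.array([g(*p,.112) for p in [(237,332),(413,280),(430,330),(252,386)]]); kn=g(307,240,.124)
print('plate',pl.mean(0),np.linalg.norm(np.diff(pl,axis=0),axis=1)); d=pl[0]-pl[1]; print('yaw',np.degrees(np.arctan2(-d[0],d[1])))
S=np.array([g(*p,.074) for p in [(10,160),(490,15),(617,417),(135,568)]]); print('safe',S.mean(0)); d=S[0]-S[1]; yaw=np.arctan2(-d[0],d[1]); print(np.degrees(yaw))
yaw=np.radians(16.5); Rz=R.from_euler('z',yaw)
print('knob',kn,'in safe via knob/plate', Rz.inv().apply(kn-pl.mean(0)), Rz.inv().apply(kn-S.mean(0)),Rz.inv().apply(pl.mean(0)-S.mean(0)))
print('can',Rz.inv().apply(g(253,123,.124)-S.mean(0)),'loupe',Rz.inv().apply(g(224,487,.116)-S.mean(0)))
E
```

```text
plate [ 0.49538458 -0.04050873  0.112     ] [0.1066128  0.03061462 0.10829004]
yaw 15.913062341565455
safe [ 0.51904383 -0.03098381  0.074     ]
16.518839055765277
knob [ 0.54891256 -0.02532183  0.124     ] in safe via knob/plate [ 0.055637   -0.00064127  0.012     ] [ 0.03024682 -0.00305437  0.05      ] [-0.02539018 -0.0024131   0.038     ]
can [0.10373082 0.00710914 0.05      ] loupe [-0.09175223  0.08378683  0.042     ]
```

move_arm(plan=[17,39,0,0,0,5.8,41,17,39,0,0,0,5.8,41,17,39,0,0,0,5.8,41,17,39,0,0,0,5.8,41,17,39,0,0,0,5.8,41,17,39,0,0,0,5.8,41,17,39,0,0,0,5.8,41], newtons=40)

```text
time: 0.95
eef_pos: [0.408, -0.3355, 0.2313]
tcp_rot: [0.838, 0.546, 0.0, 0.0]
contact_force: [-0.3, -0.2, 0.2]
opening: 0.481
finger_force: 0.0
```

move_arm(plan=[17,39,0,0,0,5.8,41,17,39,0,0,0,5.8,41,17,39,0,0,0,5.8,41,17,39,0,0,0,5.8,41,17,39,0,0,0,5.8,41,17,39,0,0,0,5.8,41,17,39,0,0,0,5.8,41,0,0,0,0,0,0,41])

```text
time: 1.75
eef_pos: [0.5276, -0.0601, 0.2314]
tcp_rot: [0.595, 0.803, 0.001, -0.0]
contact_force: [0.7, -1.1, 0.3]
opening: 0.479
finger_force: 0.0
```

move_arm(plan=[2,1,-20,0,0,-0.4,41,0,0,-20,0,0,0,41,0,0,-20,0,0,0,41,0,0,-16,0,0,0,41,0,0,0,0,0,0,41])

```text
time: 2.25
eef_pos: [0.5265, -0.0632, 0.1525]
tcp_rot: [0.601, 0.799, -0.001, -0.003]
contact_force: [0.0, -0.9, 0.4]
opening: 0.482
finger_force: 0.0
```

```bash
python3 - <<'E'
from h import *
c=cam('wrist'); save(c,'w1.png'); s=ctrl.get_state(); print(s['eef_pos'],s['tcp_rot'],s['contact_force'])
O=np.array([.519,-.031,0]);Rz=R.from_euler('z',16.5,degrees=True)
for p in [(.03,-.003,.124),(-.025,-.002,.112),(.03,-.021,.1),(-.025,-.021,.112)]: print(np.round(proj(c,O+Rz.apply(p)),1))
t=cam('top'); cv2.imwrite('pics/t1.png',cv2.resize(cv2.cvtColor(t['color'],4)[160:290,195:335],None,fx=4.5,fy=4.5,interpolation=cv2.INTER_CUBIC))
d=cam('side'); cv2.imwrite('pics/s1.png',cv2.resize(cv2.cvtColor(d['color'],4)[140:280,220:370],None,fx=4,fy=4,interpolation=cv2.INTER_CUBIC))
E
```

```text
[ 0.52762702 -0.06345858  0.15417215] [ 6.01394695e-01  7.98950726e-01 -5.96521609e-04 -1.34291795e-03] [0.68302409 0.01126401 0.08220704]
[302.3 182.8]
[221.3 177.9]
[296.1 198. ]
[222.4 203.5]
```

View pics/w1.png

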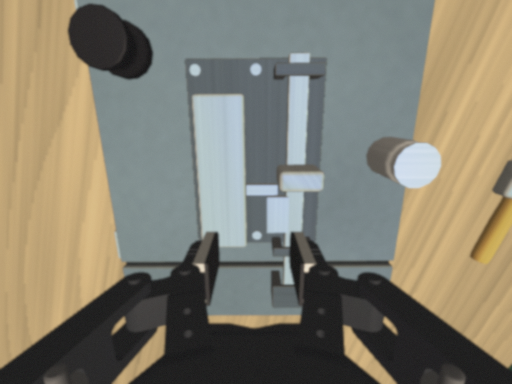

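View pics/s1.png

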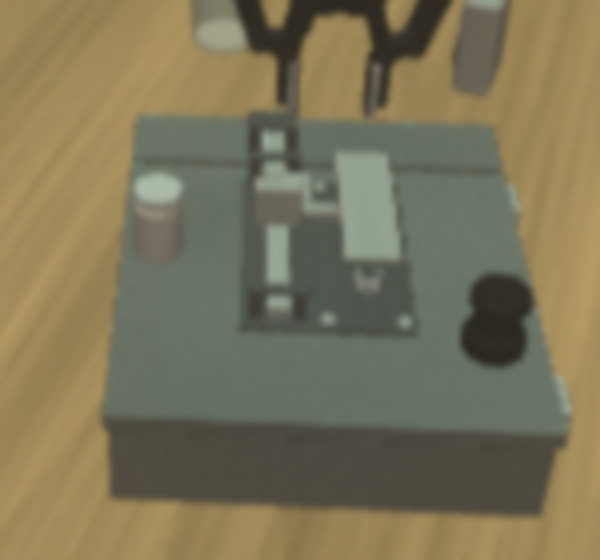

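The wrist view shows the fingertips at (212,235) and (297,235), straddling the plate and bolt lines, behind the knob at (301,180). The projection agrees to about 2 mm. Next I centre the fingers and go down.

move_arm(plan=[3,1,-10,0,0,0.4,41,0,0,-10,0,0,0,41,0,0,-10,0,0,0,41,0,0,-8,0,0,0,41,0,0,0,0,0,0,41,0,0,0,0,0,0,41])

```text
time: 3.0
eef_pos: [0.5315, -0.0621, 0.1169]
tcp_rot: [0.598, 0.801, -0.0, -0.0]
contact_force: [-0.4, -0.3, 0.5]
opening: 0.478
finger_force: 0.0
```

move_arm(plan=[0,0,-3,0,0,0,41,0,0,-3,0,0,0,41,0,0,-3,0,0,0,41,0,0,0,0,0,0,41,0,0,0,0,0,0,41])

```text
time: 3.5
eef_pos: [0.532, -0.0623, 0.1089]
tcp_rot: [0.598, 0.801, 0.0, 0.0]
contact_force: [0.1, 0.1, 2.7]
opening: 0.479
finger_force: 1.3
```

move_arm(plan=[0,0,-2,0,0,0,41,0,0,-2,0,0,0,41,0,0,-2,0,0,0,41,0,0,-2,0,0,0,41,0,0,0,0,0,0,41])

```text
time: 4.0
eef_pos: [0.5319, -0.0623, 0.1004]
tcp_rot: [0.598, 0.801, 0.0, 0.0]
contact_force: [0.0, 0.5, 4.8]
opening: 0.48
finger_force: 2.3
```

move_arm(plan=[0,0,-2,0,0,0,41,0,0,-1,0,0,0,41,0,0,0,0,0,0,41,0,0,0,0,0,0,41])

```text
time: 4.4
eef_pos: [0.532, -0.0623, 0.0983]
tcp_rot: [0.598, 0.801, -0.0, 0.0]
contact_force: [-1.3, 0.4, 7.6]
opening: 0.483
finger_force: 4.0
```

move_arm(plan=[0,0,-1,0,0,0,41,0,0,0,0,0,0,41,0,0,0,0,0,0,41])

```text
time: 4.7
eef_pos: [0.5321, -0.0623, 0.0982]
tcp_rot: [0.598, 0.801, -0.0, 0.0]
contact_force: [-2.9, 1.0, 11.6]
opening: 0.481
finger_force: 6.1
```

```bash
python3 - <<'E'
from h import *
d=cam('side'); s=ctrl.get_state(); print(s['eef_pos'],s['contact_force'],s['wrist_torque'])
cv2.imwrite('pics/s2.png',cv2.resize(cv2.cvtColor(d['color'],4)[150:250,235:345],None,fx=5.5,fy=5.5,interpolation=cv2.INTER_CUBIC))
E
```

```text
[ 0.53206525 -0.06233     0.09828054] [-3.77024827  2.2269817  12.69101312] [ 0.07325075  0.80284554 -0.06244782]
```

View pics/s2.png

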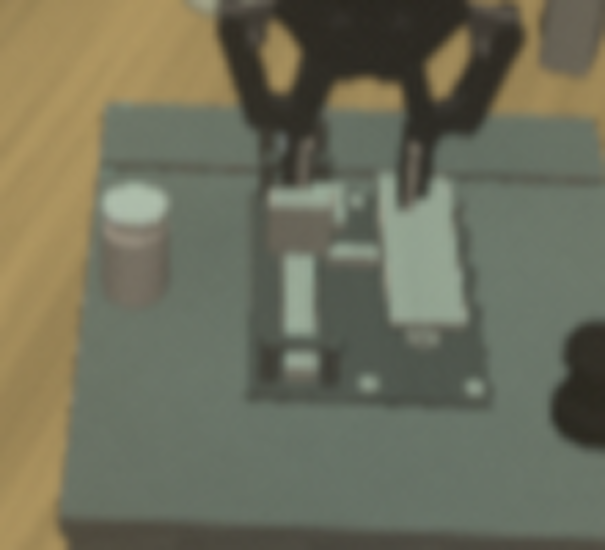

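The side view shows the plate pressed flush at its stop, with one finger on it at (410,190) and the other right behind the knob at (300,180). Next I push along the safe's +y.

move_arm(plan=[-0.85,2.88,0,0,0,0,41,-0.85,2.88,0,0,0,0,41,-0.85,2.88,0,0,0,0,41,-0.85,2.88,0,0,0,0,41,-0.85,2.88,0,0,0,0,41])

```text
time: 5.25
eef_pos: [0.5297, -0.05, 0.0984]
tcp_rot: [0.598, 0.802, -0.0, 0.004]
contact_force: [1.9, -5.2, 8.1]
opening: 0.478
finger_force: 3.6
```

move_arm(plan=[-0.85,2.88,0,0,0,0,41,-0.85,2.88,0,0,0,0,41,-0.85,2.88,0,0,0,0,41,-0.85,2.88,0,0,0,0,41])

```text
time: 5.65
eef_pos: [0.5264, -0.039, 0.0984]
tcp_rot: [0.598, 0.802, -0.001, 0.004]
contact_force: [1.6, -7.9, 7.2]
opening: 0.479
finger_force: 4.5
```

move_arm(plan=[-0.85,2.88,-0.5,0,0,0,41,-0.85,2.88,0,0,0,0,41,-0.85,2.88,0,0,0,0,41,-0.85,2.88,0,0,0,0,41,-0.85,2.88,0,0,0,0,41])

```text
time: 6.15
eef_pos: [0.5224, -0.0249, 0.0984]
tcp_rot: [0.598, 0.802, -0.001, 0.005]
contact_force: [0.1, -7.6, 9.1]
opening: 0.478
finger_force: 5.0
```

move_arm(plan=[-0.85,2.88,0,0,0,0,41,-0.85,2.88,0,0,0,0,41,-0.85,2.88,0,0,0,0,41,0,0,0,0,0,0,41,0,0,0,0,0,0,41])

```text
time: 6.65
eef_pos: [0.5197, -0.0158, 0.0983]
tcp_rot: [0.597, 0.802, -0.001, 0.004]
contact_force: [0.9, -5.3, 9.1]
opening: 0.479
finger_force: 4.6
```

move_arm(plan=[-0.85,2.88,0,0,0,0,41,-0.85,2.88,0,0,0,0,41,0,0,0,0,0,0,41,0,0,0,0,0,0,41])

```text
time: 7.05
eef_pos: [0.5181, -0.0101, 0.0983]
tcp_rot: [0.597, 0.802, -0.001, 0.004]
contact_force: [0.8, -7.1, 8.8]
opening: 0.484
finger_force: 4.7
```

move_arm(plan=[-0.57,1.92,0,0,0,0,41,0,0,0,0,0,0,41,0,0,0,0,0,0,41])

```text
time: 7.35
eef_pos: [0.5175, -0.0083, 0.0983]
tcp_rot: [0.597, 0.802, -0.001, 0.004]
contact_force: [1.2, -7.2, 8.9]
opening: 0.477
finger_force: 4.7
```

move_arm(plan=[-0.57,1.92,0,0,0,0,41,0,0,0,0,0,0,41,0,0,0,0,0,0,41])

```text
time: 7.65
eef_pos: [0.517, -0.0064, 0.0983]
tcp_rot: [0.597, 0.802, -0.001, 0.004]
contact_force: [1.4, -6.9, 8.8]
opening: 0.481
finger_force: 4.7
```

move_arm(plan=[-0.57,1.92,0,0,0,0,41,0,0,0,0,0,0,41,0,0,0,0,0,0,41])

```text
time: 7.95
eef_pos: [0.5169, -0.0058, 0.0983]
tcp_rot: [0.598, 0.802, -0.001, 0.006]
contact_force: [1.8, -11.5, 6.8]
opening: 0.475
finger_force: 7.3
```

```bash
python3 - <<'E'
from h import *
d=cam('side'); s=ctrl.get_state(); print(s['eef_pos'],s['contact_force'],s['wrist_torque'])
cv2.imwrite('pics/s3.png',cv2.resize(cv2.cvtColor(d['color'],4)[150:250,235:345],None,fx=5.5,fy=5.5,interpolation=cv2.INTER_CUBIC))
O=np.array([.519,-.031,0]);Rz=R.from_euler('z',16.5,degrees=True)
for y in (.032,.037,.042): # knob top centre for stroke 35,40,45
    for dx in (-.015,.015): print(y,[np.round((np.array(proj(d,O+Rz.apply((.03+dx,y+e,.124))))-[235,150])*5.5) for e in (-.007,.007)])
E
```

```text
[ 0.51684864 -0.00582723  0.09830146] [  1.37514784 -12.27310163   7.14507499] [-1.93498465 -0.09168119 -0.01216492]
0.032 [array([335., 231.]), array([336., 251.])]
0.032 [array([266., 229.]), array([266., 248.])]
0.037 [array([335., 238.]), array([337., 258.])]
0.037 [array([266., 236.]), array([266., 255.])]
0.042 [array([336., 245.]), array([337., 265.])]
0.042 [array([266., 243.]), array([266., 263.])]
```

View pics/s3.png

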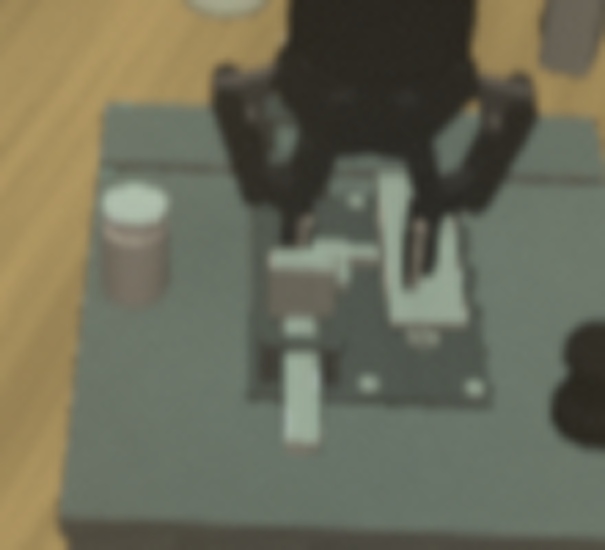

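The side view shows the bolt out past its staple and the knob top's front edge near row 270, which matches the stop (45 mm). The push force rose there too. Next I back off and lift.

move_arm(plan=[0.9,-3,0,0,0,0,41,0.9,-3,0,0,0,0,41,0,0,0,0,0,0,41,0,0,0,0,0,0,41,0,0,4,0,0,0,41,0,0,5,0,0,0,41,0,0,8,0,0,0,41,0,0,15,0,0,0,41,0,0,25,0,0,0,41,0,0,40,0,0,0,41,0,0,0,0,0,0,41,0,0,0,0,0,0,41])

```text
time: 9.2
eef_pos: [0.5154, -0.008, 0.1932]
tcp_rot: [0.598, 0.801, -0.0, 0.0]
contact_force: [-1.2, -0.5, 0.0]
opening: 0.48
finger_force: 0.0
```

```bash
python3 - <<'E'
from h import *
d=cam('side'); s=ctrl.get_state(); print(s['eef_pos'],s['contact_force'])
cv2.imwrite('pics/s4.png',cv2.resize(cv2.cvtColor(d['color'],4)[150:250,235:345],None,fx=5.5,fy=5.5,interpolation=cv2.INTER_CUBIC))
E
```

```text
[ 0.51458488 -0.00782626  0.1917703 ] [ 0.12473973 -0.51014537 -0.51639844]
```

View pics/s4.png

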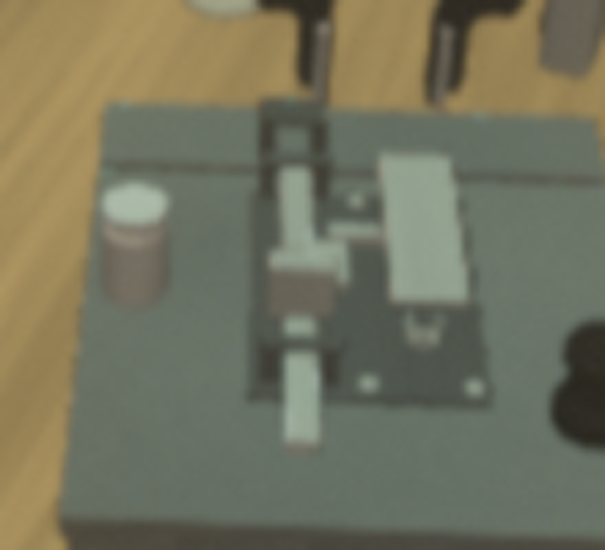

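The plate has sprung back up (front edge at row 300, was 325), the tooth has risen behind the lug, the bolt is still open, and the bystanders in this crop (the canister and part of the loupe) have not moved.

```bash
python3 -c "
from plant import order
print(order.sign_off())"
```

```text
the job is handed in; nothing more can be done
None
```

The safe's bolt is pushed open to its stop and the catch has sprung back up behind the lug. Both fingers are clear, the bystanders were left untouched, and the job is handed in, with no verdict returned.

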